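# Vent the grinder's filter box and draw out the filter plate for inspection

## Task

Vent the dust filter box by pressing its spring plunger down to the stop and letting it come back up; then swing the flap open to upright or beyond and leave it open. Draw the filter plate (the one with the mesh and the tall grip tab) straight up out of its slot, leaving the plain blanking plate in its slot and the things on the bench where they are. Finish while still holding the filter plate in the gripper: upright and still, straight above the open box, its foot a hand's breadth (80 mm or so) above the box's rim and nothing else touching it.

Things in the scene. Friction and masses are not known exactly. Their poses are not given: they have to be found in the camera images.
- housing: Dust filter box of grey painted steel, fixed to the bench, 102 (x) by 230 (y) by 100 mm high, walls 4 mm. Origin at the centre of its underside; x points to its hinge side (back), y to its plunger side, z up. From y -111 to +41 mm it is an open well 94 mm wide in x, floor 6 mm above the origin, covered by the flap; from y +41 to +115 mm its top is a closed deck carrying the plunger
- well_mouth (a point): centre of the well's mouth at rim level (box y -36 mm, 100 mm up); axes as the box's. In the well two slots for upright plates run along x, at y -22 and +22 mm from here, 11 mm wide for 8 mm plates; their guides stick out 8 mm from the front and back walls and end 44 mm below the rim
- plunger (a joint): travel of the vent plunger in m: 0 up at rest, 0.012 fully down at its stop. A spring returns it: about 2 N at the top, 8 N at the stop
- plunger_top (a point): centre of the top of the plunger's round black head, 32 mm across, 32 mm above the deck at rest; moves with it, straight down when pressed
- flap (a joint): angle of the flap in rad: 0 shut (level), 1.57 upright, 2.0 open at its stop. It turns up and back about the back rim, and its stiff hinge holds it wherever it is left (about 3.5 N at the handle lifts it)
- flap_handle (a point): centre of the handle, a black block 14 (x) by 30 (y) by 30 mm high on the upper face of the flap (106 by 154 by 4 mm) near its front edge; its top is 15 mm above and the flap's face 15 mm below this point. It lies 90 mm from the hinge line along the flap and 19 mm above it. Axes: y along the hinge, z out of the flap's upper face
- flap_hinge (a point): middle of the hinge line at the back rim, at the level of the flap's lower face (100 mm above the bench); axes of the flap: x points away from its free edge (shut: backwards), y along the hinge line
- filter_plate: Filter plate: steel frame with wire mesh, 90 wide (x) by 8 thick (y) by 55 mm high, with a grip tab 40 (x) by 8 (y) mm standing on its top edge that reaches 85 mm above the foot. About 0.18 kg. It stands on edge on the well's floor in one of the two slots, the tab's top 9 mm below the shut flap. Origin at the centre of its foot, z up
- filter_tab (a point): middle of the upper part of the grip tab, 72 mm above the foot and 13 mm below the tab's top; axes as the plate's: the 8 mm thickness lies along y
- blank_plate: Blanking plate: same frame, 90 by 8 by 55 mm, plain closed face, no tab. Stands in the other slot; leave it. Origin at the centre of its foot
- bearing: steel ring 52 mm across, 15 mm high, in front of the box; leave alone
- wrench: wrench 160 mm long lying in front of the box; leave alone
- jar: glass jar 64 mm across, 85 mm high, beside the plunger end of the box; leave alone
- can: spray can 54 mm across, 150 mm high, beside the other end of the box; leave alone
- screwdriver: screwdriver lying on the bench to the left; leave alone
- hammer: hammer lying on the bench to the right; leave alone

How it is judged:
On the way, in this order (a step that is already met when the one before it is completed fails the run):
1. the plunger is pressed down to its stop (at least 10.5 of 12 mm) while the flap is still shut (value of joint plunger above 0.0105 m and value of joint flap below 0.1 rad), for 0.1 s.
2. the plunger is back up and the flap is swung open to about upright or beyond (1.35 rad), with the filter plate still in its slot (value of joint plunger below 0.003 m and value of joint flap above 1.35 rad and z of filter_plate in the frame of housing below 0.02 m), for 0.2 s.
At the end, for the whole second after the job is handed in: Filter plate gripped, foot 50-150 mm above the rim, within 80 mm of the well's middle, within 0.25 rad of upright, under 30 mm/s, touching neither box, flap nor blanking plate; flap over 1.35 rad, plunger within 3 mm of up, blanking plate moved under 12 mm, bystanders under 30 mm (z of filter_plate in the frame of housing between 0.15 and 0.25 m and horizontal distance between filter_plate and well_mouth below 0.08 m and angle between filter_plate's own z axis and vertical below 0.25 rad and contact force between filter_plate and the fingers above 1 N and contact force between filter_plate and housing below 0.2 N and contact force between filter_plate and blank_plate below 0.2 N and linear speed of filter_plate below 0.03 m/s and value of joint flap above 1.35 rad and value of joint plunger below 0.003 m and distance of blank_plate from where it was at the start of the episode below 0.012 m and distance of each of bearing, wrench, jar, can, screwdriver, hammer from where it was at the start of the episode below 0.03 m); the arm keeps its last pose, push and grip.
It fails at once if the blanking plate is pulled out (distance of blank_plate from where it was at the start of the episode above 0.03 m).
It fails at once if a bystander is pushed or knocked (more than 40 mm) (distance of any of bearing, wrench, jar, can, screwdriver, hammer from where it was at the start of the episode above 0.04 m).
It also fails if it takes over 72 s, if anything falls off the work surface, if the arm or the gripper's body presses on something with over 40 N, if the wrist force passes 120 N, or if a joint passes its speed limit or range.

## Robot

A 6-joint arm with a two-finger parallel gripper is mounted at the origin on the work surface. World frame = base frame: x ahead of the robot, y to its left, z up, the work surface at z = 0. Lengths are in m, angles in rad, forces in N, time in s.
With the tool pointing down it reaches from about 0.35 to 0.8 m from the base axis. Payload 7.3 kg.
Tool frame: the origin (TCP) lies midway between the tips of the shut fingers; the grasp point (between the pads) lies 19 mm behind it; z points along the fingers, x is the direction in which the jaws open and shut, and the axes are right-handed (so a half turn about z gives the same grasp; the last joint's range is limited). The gripper opens to 85 mm and grips with 20 to 120 N. Pads are 22 mm wide; open, the fingers measure 114 mm over their backs; the gripper's body (76 mm by 85 mm) begins 54 mm behind the grasp point. The pads swing forward as they close: fully open they stand 13 mm farther back than shut.
Start: joints at [-1.26, 0.342, 1.524, -0, 1.275, -0.146], TCP at [0.232, -0.471, 0.198] pointing down, gripper open.
Joint ranges: [-2.53, 2.53], [-0.77, 2.02], [0.04, 2.7], [-1, 4.14], [0.28, 2.66], [-3.11, 3.11]. Speed limits (rad/s): [2.57, 2.57, 3.14, 3.14, 3.14, 3.14].

## Interface

Orientations are given as a unit quaternion [x, y, z, w].
In Python, from plant import sensors, eyes, ctrl, models gives the robot as it stands.
- The arm moves only by the shell command python3 -m inch 'ROWS'. ROWS is JSON, a list of rows, each an object with "slide": the shift along the tool's x, y, z in mm, a list of three; "twist": the turn about the tool's z in rad; "fingers": the closure, from 0 (fully open) to 1 (shut). A call has 1 to 12 rows; each row is the pose to reach, as a shift and turn from the pose measured when the call began, along the tool's axes at that moment; what a row does not reach only later rows make up. A row lasts 1/12 s, in which the tool goes at most 41.7 mm and 7.16 degrees, less where a joint would pass 70% of its speed; a pose out of reach is approached as far as the arm can. A call with a gripper value outside its range is refused whole. The fingers move at their own pace and stop on an object; the grip force is fixed at half the most. Time passes only in rows, so rows that repeat a pose let the fingers close. It gives the time, the measured TCP pose, the force and the opening at its end, in the units of the state.
- sensors.get_obs(): the state, without advancing time (a new reading comes with each control period).
- eyes.read_camera(name): name is "scene" or "side" or "wrist"; returns a dict with "image" (384x512x3 uint8, red, green, blue), "range_z" (384x512 float32, m along the optical axis (not along the pixel's ray), 0 where there is no reading), "K" (3x3 intrinsics, pixels), "camera_from_world" (4x4, takes a point from world to camera coordinates). Camera axes: x right, y down, z forward; pixel columns grow to the right and rows downward; lengths in m; the calibration is good to about 2 mm. A picture is of the moment at which its call begins.
- ctrl.close_job(): hands the job in, once; it reports no verdict.
Trained networks look in a picture, given as the dict that the camera call returned (one of the last four; its "shot" number tells which), for a name from the list of things; names that differ only in an ending like _2 or _b are one class to them, and where a whole thing is asked for, a point or a joint stands for the part that bears it (a point fixed in the world has none). Each returns a list of dicts, best first, with "p" (0 to 1); they miss things now and then, are a little off and sometimes report something else, mostly with a low value. They report only what shows in the picture. A call takes as long as a camera call.
- models.recognise(target, picture): "location" ([x, y, z] in m, in world coordinates, good to about 4 mm: the middle of the surface that is visible of it).
- models.outline_of(target, picture): "mask" (384x512 bool, what is visible of it).
- models.landmark_of(target, picture): "location" ([x, y, z] in m, in world coordinates, good to about 4 mm: a listed point, or the origin of a listed thing).
The state is a dict: "clock": time; "joint_positions": joint angles; "dq": joint speeds; "effort": joint torques, N m; "ee_pos": TCP position; "tcp_rot": TCP orientation; "force": force on the tool from outside, world axes, zero at the start; "ft_torque": the same for the moment, N m; "finger_gap": opening from 0.0 (shut) to 1.0 (fully open).
Only numpy, scipy, OpenCV 4.12 (cv2) and the standard library are available. Lean on these libraries where they do the work, as an engineer would, in place of code of your own. Each camera call takes 0.05 s, during which the arm holds its last target.

## Working session

There is one attempt and no reset: what is moved stays moved. The work goes in short steps, Python scripts to look and compute and a shell command to move; the robot and the scene stay as the last step left them, time stands still between calls to the robot, and variables do not carry over. Pictures are saved under pics/ and viewed, and the job is handed in when it is done.

```bash
ls; mkdir -p pics; cat > h.py <<'E'
import numpy as np, cv2, json
from plant import sensors, eyes, ctrl, models
from scipy.spatial.transform import Rotation as R
def snap(n,f):
    p=eyes.read_camera(n); cv2.imwrite('pics/'+f,p['image'][:,:,::-1]); return p
def px(p,w):
    c=p['camera_from_world']@np.r_[w,1]; u=p['K']@c[:3]; return (u[:2]/u[2]).round(0)
def totool(w):
    o=sensors.get_obs(); r=R.from_quat(o['tcp_rot']); return r.inv().apply(np.array(w)-o['ee_pos'])*1000
E
python3 - <<'E'
from h import *
o=sensors.get_obs(); print(o)
print(R.from_quat(o['tcp_rot']).as_matrix().round(3))
for n in ['scene','side']:
    p=snap(n,n+'0.png')
    for t in ['plunger_top','flap_handle','flap_hinge','well_mouth','housing','filter_tab','can','jar','bearing','wrench']:
        print(n,t,[(l['location'],round(l['p'],2),px(p,l['location'])) for l in models.landmark_of(t,p)[:2]])
E
```

```text
pics
{'clock': 0.0, 'joint_positions': array([-1.25998982e+00,  3.42780512e-01,  1.52502792e+00,  5.10279924e-06,
        1.27539775e+00, -1.45980857e-01]), 'dq': array([-0.00021545,  0.00132285, -0.00067492, -0.00172012, -0.00052175,
        0.00038138]), 'effort': array([ 1.09696575e-04, -4.33677292e+01, -2.46012050e+01, -2.99736230e-04,
        7.78473361e-03, -6.69653764e-05]), 'ee_pos': array([ 0.23144921, -0.47071818,  0.19719221]), 'tcp_rot': array([ 8.48841814e-01, -5.28646312e-01, -6.13918093e-04, -5.23435621e-04]), 'force': array([-0.4311409 ,  0.31925648,  0.2192553 ]), 'ft_torque': array([-0.04036501, -0.00420834,  0.00754892]), 'finger_gap': 0.9973259055653095}
[[ 0.441 -0.897 -0.   ]
 [-0.897 -0.441  0.002]
 [-0.002 -0.    -1.   ]]
scene plunger_top [([0.5425, 0.159, 0.1291], 0.42, array([301., 184.])), ([0.5775, 0.2727, -0.0005], 0.41, array([329., 216.]))]
scene flap_handle [([0.5185, 0.0405, 0.1233], 0.77, array([268., 178.]))]
scene flap_hinge [([0.5472, 0.0772, 0.0003], 0.28, array([276., 206.]))]
scene well_mouth [([0.5528, 0.0469, 0.0983], 0.89, array([269., 190.
[... 421 characters left out ...]
)]
side plunger_top [([0.5409, 0.16, 0.1317], 0.44, array([241., 232.]))]
side flap_handle [([0.5168, 0.0407, 0.1168], 0.62, array([254., 204.]))]
side flap_hinge [([0.6062, 0.0455, 0.0968], 0.8, array([226., 207.]))]
side well_mouth [([0.5544, 0.0481, 0.0948], 0.74, array([242., 209.]))]
side housing [([0.5481, 0.0796, 0.0022], 0.67, array([243., 235.]))]
side filter_tab []
side can [([0.551, -0.1134, -0.0017], 0.81, array([250., 191.]))]
side jar [([0.5717, 0.2732, 0.0017], 0.89, array([226., 287.])), ([0.6081, 0.0477, 0.099], 0.19, array([225., 207.]))]
side bearing [([0.4572, -0.0296, -0.0029], 0.54, array([275., 212.]))]
side wrench [([0.4397, 0.102, 0.0007], 0.49, array([276., 244.]))]
```

View pics/scene0.png

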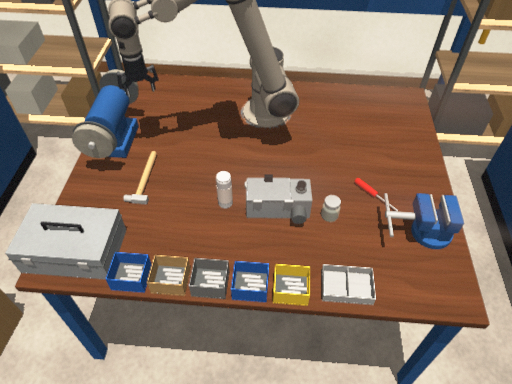

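View pics/side0.png

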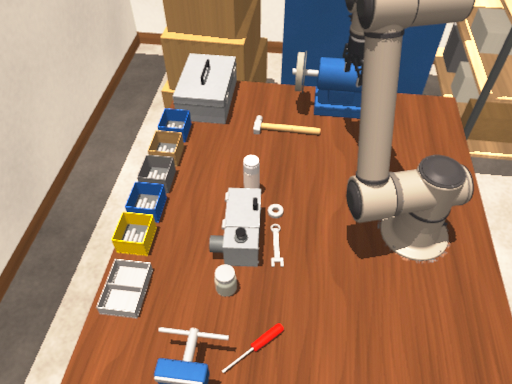

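The views show the box in the middle of the bench: handle at scene (268,178), plunger at (301,184), can to its right end at (224,190), and the jar at (329,208). The bearing and wrench lie in front of it, visible in the side view at (276,211) and (277,245). Next I'll refine the box's yaw from depth.

```bash
cat >> h.py <<'E'
def cloud(p):
    z=p['range_z']; v,u=np.mgrid[:384,:512]; K=p['K']
    c=np.stack([(u-K[0,2])/K[0,0]*z,(v-K[1,2])/K[1,1]*z,z],-1)
    T=np.linalg.inv(p['camera_from_world']); w=c@T[:3,:3].T+T[:3,3]; w[z==0]=np.nan; return w
E
python3 - <<'E'
from h import *
for n in ['scene','side']:
    p=eyes.read_camera(n); w=cloud(p)
    m=(abs(w[...,0]-.547)<.12)&(abs(w[...,1]-.08)<.16)
    top=w[m&(w[...,2]>.092)&(w[...,2]<.11)]; 
    top=top[(abs(top[:,1]-.08)<.13)&(abs(top[:,0]-.547)<.09)]
    print(n,len(top),cv2.minAreaRect((top[:,:2]*1000).astype(np.float32)))
    k=w[m&(w[...,2]>.118)&(w[...,1]>.12)]; print('plunger',len(k),k.mean(0),k.min(0),k.max(0))
    k=w[m&(w[...,2]>.115)&(w[...,1]<.1)&(w[...,1]>-.02)]; print('handle',len(k),k.mean(0),k.min(0),k.max(0))
print(totool([.541,.16,.25]))
E
```

```text
scene 1437 ((551.9357299804688, 81.47286224365234), (115.24597930908203, 230.10140991210938), 4.7010626792907715)
plunger 54 [0.54323678 0.15887056 0.13290365] [0.52705291 0.144331   0.12612237] [0.55826642 0.17217241 0.13746334]
handle 53 [0.51907585 0.04299201 0.12854286] [0.50948288 0.02981067 0.1154116 ] [0.52791263 0.05594086 0.13916726]
side 1959 ((552.2198486328125, 79.4156494140625), (112.69905853271484, 233.8932342529297), 4.702582359313965)
plunger 86 [0.5418527  0.15875956 0.13294302] [0.52618025 0.1397725  0.12628642] [0.5564047  0.17369186 0.13779246]
handle 57 [0.51464317 0.04469854 0.13043833] [0.5075426  0.02650192 0.11534898] [0.52287043 0.05685228 0.14023583]
[-429.99126567 -556.08762267  -52.12493461]
```

Yaw is about 4.7°, plunger at (0.542, 0.159). I'll move above the plunger with the fingers shut and aligned to the box.

```bash
python3 -m inch '[{"slide":[0,0,-50],"twist":0,"fingers":1},{"slide":[0,0,-50],"twist":0,"fingers":1},{"slide":[-100,-130,-50],"twist":0.1,"fingers":1},{"slide":[-200,-260,-50],"twist":0.2,"fingers":1},{"slide":[-300,-390,-50],"twist":0.375,"fingers":1},{"slide":[-430,-556,-50],"twist":0.375,"fingers":1},{"slide":[-430,-556,-50],"twist":0.375,"fingers":1},{"slide":[-430,-556,-50],"twist":0.375,"fingers":1},{"slide":[-430,-556,-50],"twist":0.375,"fingers":1},{"slide":[-430,-556,-50],"twist":0.375,"fingers":1},{"slide":[-430,-556,-50],"twist":0.375,"fingers":1},{"slide":[-430,-556,-50],"twist":0.375,"fingers":1}]'
python3 - <<'E'
from h import *
print(totool([.542,.159,.15]))
E
```

```text
clock: 2.2
ee_pos: [0.4146, -0.0979, 0.2486]
tcp_rot: [0.735, -0.678, 0.001, -0.0]
force: [0.8, -0.9, 0.4]
finger_gap: 0.003
[-245.74426052 -147.74119647   98.58821507]
```

```bash
python3 -m inch '[{"slide":[-246,-148,0],"twist":0,"fingers":1},{"slide":[-246,-148,0],"twist":0,"fingers":1},{"slide":[-246,-148,0],"twist":0,"fingers":1},{"slide":[-246,-148,0],"twist":0,"fingers":1},{"slide":[-246,-148,0],"twist":0,"fingers":1},{"slide":[-246,-148,0],"twist":0,"fingers":1},{"slide":[-246,-148,0],"twist":0,"fingers":1},{"slide":[-246,-148,0],"twist":0,"fingers":1},{"slide":[-246,-148,0],"twist":0,"fingers":1},{"slide":[-246,-148,0],"twist":0,"fingers":1}]'
python3 - <<'E'
from h import *
p=snap('wrist','w1.png'); 
for t in ['plunger_top','flap_handle','well_mouth']: print(t,[(l['location'],round(l['p'],2),px(p,l['location'])) for l in models.landmark_of(t,p)[:2]])
w=cloud(p)
k=w[(w[...,2]>.125)&(w[...,2]<.14)&(w[...,1]>.12)&(abs(w[...,0]-.54)<.04)]; print('plunger',len(k),k.mean(0) if len(k) else 0)
k=w[(w[...,2]>.128)&(w[...,2]<.14)&(w[...,1]<.08)]; print('h',len(k),k.mean(0) if len(k) else 0)
print(totool([.542,.159,.14]))
E
```

```text
clock: 3.03
ee_pos: [0.5419, 0.1592, 0.2485]
tcp_rot: [0.736, -0.677, 0.001, -0.0]
force: [0.3, 0.1, 0.3]
finger_gap: 0.0
plunger_top [([0.5428, 0.161, 0.1309], 0.72, array([260., 177.]))]
flap_handle [([0.5115, 0.0417, 0.1206], 0.59, array([357., 209.]))]
well_mouth [([0.5512, 0.0435, 0.1012], 0.72, array([356., 173.]))]
plunger 616 [0.54394308 0.15802546 0.13089889]
h 826 [ 0.5396996  -0.04534679  0.13389014]
[ -0.92677831   0.12695341 109.0964042 ]
```

View pics/w1.png

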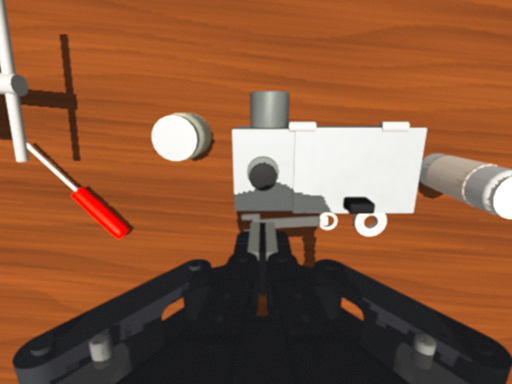

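The wrist view shows the box square to the tool: plunger head at (262,174), handle at (358,205), flap shut. Now I'll go down to just above the plunger and press.

```bash
python3 -m inch '[{"slide":[0,0,40],"twist":0,"fingers":1},{"slide":[0,0,80],"twist":0,"fingers":1},{"slide":[0,0,108],"twist":0,"fingers":1},{"slide":[0,0,112],"twist":0,"fingers":1},{"slide":[0,0,118],"twist":0,"fingers":1},{"slide":[0,0,122],"twist":0,"fingers":1},{"slide":[0,0,126],"twist":0,"fingers":1},{"slide":[0,0,128],"twist":0,"fingers":1},{"slide":[0,0,128],"twist":0,"fingers":1}]'
```

```text
clock: 3.98
ee_pos: [0.5427, 0.1581, 0.1219]
tcp_rot: [0.735, -0.678, 0.002, -0.001]
force: [-0.7, 0.4, 0.1]
finger_gap: -0.003
```

```bash
python3 - <<'E'
from h import *
print(sensors.get_obs()['force'],sensors.get_obs()['ee_pos'])
p=snap('wrist','w2.png'); s=snap('side','s2.png')
im=cv2.resize(s['image'][150:300,150:350],None,fx=3,fy=3,interpolation=2); cv2.imwrite('pics/s2c.png',im[:,:,::-1])
E
```

```text
[-0.69807702  0.38071835  0.13087024] [0.54273592 0.15809315 0.12190092]
```

View pics/w2.png

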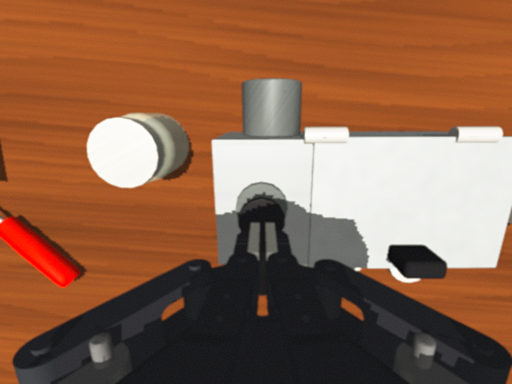

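View pics/s2c.png

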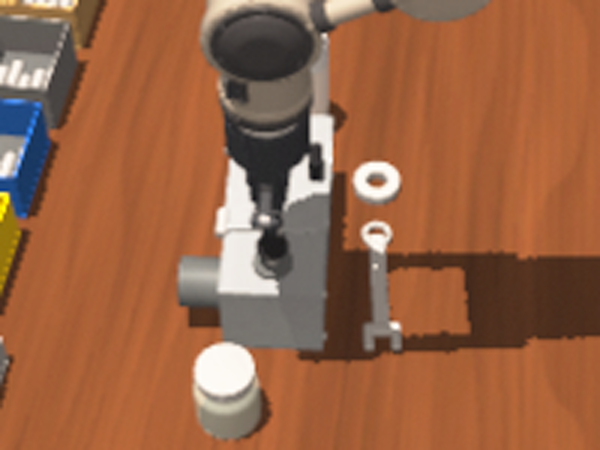

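The tip is over the head, at about (262,215) in the wrist view, but no force shows yet. I'll keep pressing down in small steps.

```bash
python3 -m inch '[{"slide":[0,0,2],"twist":0,"fingers":1},{"slide":[0,0,4],"twist":0,"fingers":1},{"slide":[0,0,4],"twist":0,"fingers":1}]'; python3 -m inch '[{"slide":[0,0,2],"twist":0,"fingers":1},{"slide":[0,0,3],"twist":0,"fingers":1},{"slide":[0,0,3],"twist":0,"fingers":1}]'
```

```text
clock: 4.33
ee_pos: [0.5426, 0.1582, 0.1177]
tcp_rot: [0.735, -0.678, 0.002, -0.001]
force: [-0.3, -0.1, 0.6]
finger_gap: -0.002
clock: 4.58
ee_pos: [0.5424, 0.1581, 0.1143]
tcp_rot: [0.735, -0.678, 0.001, -0.001]
force: [-0.6, -0.2, 0.7]
finger_gap: 0.0
```

```bash
python3 - <<'E'
from h import *
p=snap('wrist','w3.png'); 
im=cv2.resize(p['image'][130:290,190:340],None,fx=4,fy=4,interpolation=2)[:600]; cv2.imwrite('pics/w3c.png',im[:,:,::-1])
print(px(p,sensors.get_obs()['ee_pos']))
w=cloud(p)
for v in range(180,260,5): print(v,[tuple((w[v,u]*1000).round().astype(int)) if w[v,u,0]==w[v,u,0] else None for u in (250,262,274)])
for t in ['plunger_top']: print(t,[(l['location'],round(l['p'],2),px(p,l['location'])) for l in models.landmark_of(t,p)[:2]])
s=snap('scene','c3.png')
im=cv2.resize(s['image'][120:260,200:360],None,fx=4,fy=4,interpolation=2); cv2.imwrite('pics/c3c.png',im[:,:,::-1])
E
```

```text
[261. 217.]
180 [(np.int64(565), np.int64(168), np.int64(99)), (np.int64(565), np.int64(160), np.int64(99)), (np.int64(566), np.int64(151), np.int64(99))]
185 [(np.int64(561), np.int64(168), np.int64(100)), (np.int64(563), np.int64(159), np.int64(105)), (np.int64(562), np.int64(150), np.int64(99))]
190 [(np.int64(559), np.int64(168), np.int64(105)), (np.int64(559), np.int64(159), np.int64(105)), (np.int64(560), np.int64(150), np.int64(105))]
195 [(np.int64(555), np.int64(167), np.int64(106)), (np.int64(556), np.int64(159), np.int64(105)), (np.int64(556), np.int64(150), np.int64(105))]
200 [(np.int64(552), np.int64(167), np.int64(106)), (np.int64(559), np.int64(159), np.int64(126)), (np.int64(552), np.int64(150), np.int64(104))]
205 [(np.int64(556), np.int64(166), np.int64(130)), (np.int64(557), np.int64(159), np.int64(131)), (np.int64(557), np.int64(151), np.int64(130))]
210 [(np.int64(553), np.int64(166), np.int64(131)), (np.int64(554), np.int64(159), np.int64(132)), (np.int64(555), np.int64(151), np.int64(132))]
215 [(np.int64(550), np.int64(166), np.int64(131)), (np.int64(551), np
[... 611 characters left out ...]
, (np.int64(554), np.int64(153), np.int64(167))]
240 [(np.int64(553), np.int64(164), np.int64(173)), (np.int64(554), np.int64(159), np.int64(173)), (np.int64(554), np.int64(153), np.int64(172))]
245 [(np.int64(553), np.int64(164), np.int64(178)), (np.int64(553), np.int64(159), np.int64(177)), (np.int64(554), np.int64(153), np.int64(177))]
250 [(np.int64(553), np.int64(164), np.int64(182)), (np.int64(554), np.int64(159), np.int64(183)), (np.int64(554), np.int64(153), np.int64(182))]
255 [(np.int64(554), np.int64(164), np.int64(189)), (np.int64(553), np.int64(159), np.int64(185)), (np.int64(555), np.int64(154), np.int64(188))]
plunger_top [([0.5512, 0.0788, 0.0022], 0.43, array([334., 177.]))]
```

View pics/w3c.png

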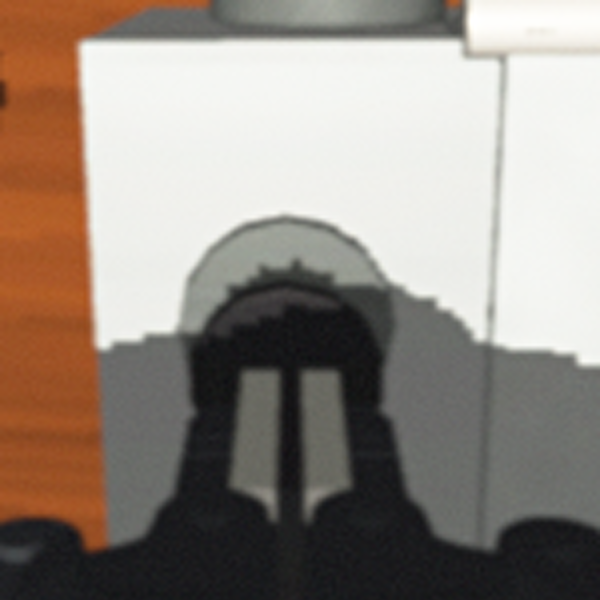

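View pics/c3c.png

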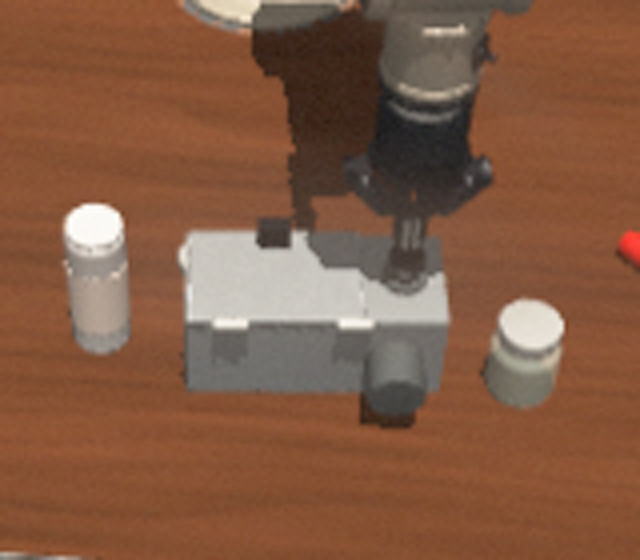

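```bash
python3 - <<'E'
from h import *
print(sensors.get_obs()['joint_positions'])
for n in ['scene','side']:
    p=eyes.read_camera(n); w=cloud(p)
    print(n,px(p,[.5424,.158,.1143]),px(p,[.5424,.158,.15]))
    u0,v0=px(p,[.5424,.158,.1143]).astype(int)
    for v in range(v0-30,v0+8,3):
        print(v,[tuple((w[v,u]*1000).round().astype(int).tolist()) for u in range(u0-6,u0+8,3)])
p=eyes.read_camera('wrist'); 
for z in (.114,.13,.15): print(px(p,[.554,.158,z]))
T=np.linalg.inv(p['camera_from_world']);print(T.round(3))
E
```

```text
[ 1.48868842e-01  4.89484327e-01  1.53470330e+00 -1.43537694e-03
  1.11404587e+00  1.64031913e+00]
scene [301. 187.] [301. 180.]
157 [(554, 127, 270), (565, 136, 282), (573, 145, 291), (578, 154, 297), (580, 164, 299)]
160 [(553, 128, 256), (554, 138, 257), (577, 146, 281), (574, 156, 279), (582, 165, 288)]
163 [(554, 129, 242), (552, 139, 242), (563, 148, 253), (555, 159, 246), (559, 168, 251)]
166 [(537, 131, 211), (552, 140, 227), (557, 150, 234), (552, 160, 229), (557, 169, 235)]
169 [(553, 131, 213), (538, 142, 199), (557, 151, 219), (540, 162, 203), (557, 171, 221)]
172 [(558, 132, 203), (549, 143, 195), (551, 153, 198), (552, 163, 200), (551, 173, 201)]
175 [(384, 143, 2), (380, 155, -1), (553, 154, 185), (549, 164, 182), (373, 191, -5)]
178 [(400, 143, 1), (400, 155, 2), (555, 155, 172), (549, 166, 167), (394, 191, 0)]
181 [(507, 139, 102), (534, 147, 134), (554, 156, 156), (531, 168, 132), (505, 181, 104)]
184 [(521, 139, 102), (550, 148, 135), (549, 158, 136), (547, 168, 135), (515, 182, 99)]
187 [(535, 139, 102), (538, 150, 106), (555, 159, 126), (538, 171, 108), (-9223372
[... 949 characters left out ...]
1, 161, 164), (529, 119, 107)]
229 [(564, 128, 99), (548, 167, 155), (538, 171, 162), (534, 148, 131), (528, 126, 102)]
232 [(562, 140, 100), (549, 162, 133), (540, 163, 137), (532, 160, 133), (527, 138, 103)]
235 [(560, 156, 108), (548, 172, 133), (539, 171, 133), (531, 166, 127), (525, 152, 109)]
238 [(558, 166, 107), (550, 164, 105), (541, 163, 106), (532, 161, 104), (523, 162, 108)]
241 [(557, 175, 105), (548, 175, 106), (539, 174, 107), (531, 171, 103), (522, 168, 101)]
[263. 201.]
[263. 209.]
[263. 221.]
[[ 0.081 -0.96  -0.268  0.611]
 [-0.997 -0.078 -0.023  0.163]
 [ 0.001  0.269 -0.963  0.29 ]
 [ 0.     0.     0.     1.   ]]<stdin>:8: RuntimeWarning: invalid value encountered in cast
```

Depth from all three cameras agrees: the visible fingertips are at z≈0.15 and the head is still at 0.132. So the visible tips are about 35 mm higher than the reported TCP. I'll carry on by force, in small steps.

```bash
python3 -m inch '[{"slide":[0,0,5],"twist":0,"fingers":1},{"slide":[0,0,10],"twist":0,"fingers":1},{"slide":[0,0,10],"twist":0,"fingers":1}]'; python3 -m inch '[{"slide":[0,0,3],"twist":0,"fingers":1},{"slide":[0,0,5],"twist":0,"fingers":1},{"slide":[0,0,5],"twist":0,"fingers":1}]';python3 - <<'E'
from h import *
p=snap('wrist','w4.png'); 
im=cv2.resize(p['image'][130:290,190:340],None,fx=4,fy=4,interpolation=2)[:600]; cv2.imwrite('pics/w4c.png',im[:,:,::-1])
w=cloud(p)
for v in range(190,245,4): print(v,[tuple((w[v,u]*1000).round().tolist()) for u in (250,262,274)])
E
```

```text
clock: 5.13
ee_pos: [0.5419, 0.158, 0.1034]
tcp_rot: [0.735, -0.678, 0.001, -0.0]
force: [-0.5, 0.4, 0.4]
finger_gap: -0.001
clock: 5.38
ee_pos: [0.5417, 0.158, 0.098]
tcp_rot: [0.735, -0.678, 0.001, 0.0]
force: [0.0, 0.1, 2.8]
finger_gap: -0.0
190 [(561.0, 167.0, 98.0), (563.0, 159.0, 105.0), (562.0, 151.0, 99.0)]
194 [(560.0, 167.0, 104.0), (560.0, 159.0, 105.0), (561.0, 151.0, 104.0)]
198 [(557.0, 167.0, 106.0), (558.0, 159.0, 105.0), (559.0, 151.0, 105.0)]
202 [(555.0, 167.0, 106.0), (556.0, 159.0, 106.0), (556.0, 151.0, 105.0)]
206 [(552.0, 166.0, 106.0), (552.0, 158.0, 104.0), (553.0, 150.0, 104.0)]
210 [(557.0, 166.0, 127.0), (558.0, 159.0, 129.0), (558.0, 152.0, 127.0)]
214 [(556.0, 166.0, 130.0), (556.0, 159.0, 130.0), (557.0, 152.0, 130.0)]
218 [(554.0, 165.0, 131.0), (554.0, 159.0, 130.0), (554.0, 152.0, 130.0)]
222 [(551.0, 165.0, 130.0), (553.0, 158.0, 133.0), (554.0, 152.0, 134.0)]
226 [(nan, nan, nan), (553.0, 159.0, 140.0), (553.0, 152.0, 139.0)]
230 [(553.0, 165.0, 145.0), (553.0, 159.0, 145.0), (554.0, 152.0, 145.0)]
234 [(553.0, 164.0, 150.0), (553.0, 159.0, 150.0), (554.0, 153.0, 150.0)]
238 [(553.0, 164.0, 154.0), (553.0, 158.0, 154.0), (554.0, 153.0, 154.0)]
242 [(552.0, 164.0, 158.0), (553.0, 159.0, 159.0), (554.0, 153.0, 159.0)]
```

View pics/w4c.png

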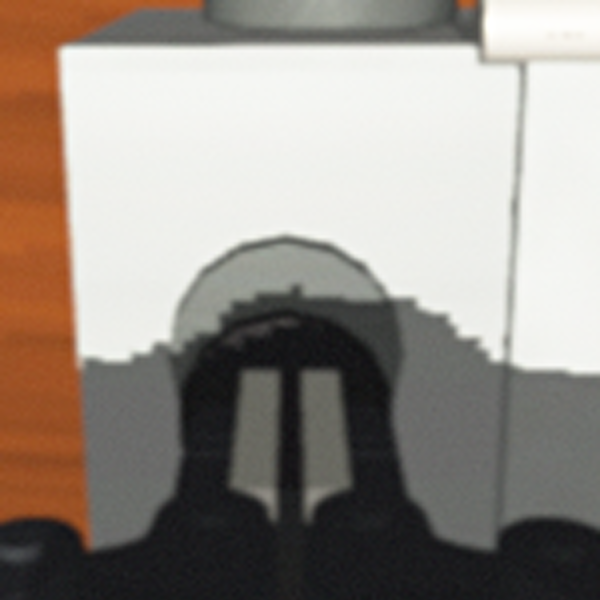

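Contact: 2.8 N, with the reported z at 0.098. The head is at 0.130, so the tip sits about 33 mm above the reported TCP. Now I'll press fully.

```bash
python3 -m inch '[{"slide":[0,0,4],"twist":0,"fingers":1},{"slide":[0,0,8],"twist":0,"fingers":1},{"slide":[0,0,11],"twist":0,"fingers":1},{"slide":[0,0,11],"twist":0,"fingers":1}]'; python3 -m inch '[{"slide":[0,0,2],"twist":0,"fingers":1},{"slide":[0,0,2],"twist":0,"fingers":1}]'
```

```text
clock: 5.77
ee_pos: [0.5421, 0.1581, 0.0873]
tcp_rot: [0.735, -0.678, 0.001, -0.0]
force: [-0.8, -0.5, 7.6]
finger_gap: 0.001
clock: 5.93
ee_pos: [0.5422, 0.1581, 0.0866]
tcp_rot: [0.735, -0.678, 0.001, -0.001]
force: [-4.4, -0.6, 11.3]
finger_gap: 0.001
```

```bash
python3 -m inch '[{"slide":[0,0,1],"twist":0,"fingers":1},{"slide":[0,0,1],"twist":0,"fingers":1},{"slide":[0,0,1],"twist":0,"fingers":1}]'; python3 -m inch '[{"slide":[0,0,-10],"twist":0,"fingers":1},{"slide":[0,0,-40],"twist":0,"fingers":0.5},{"slide":[0,0,-70],"twist":0,"fingers":0.5},{"slide":[0,0,-70],"twist":0,"fingers":0.5},{"slide":[0,0,-70],"twist":0,"fingers":0.5}]'
python3 - <<'E'
from h import *
o=sensors.get_obs();r=R.from_quat(o['tcp_rot'])
p=snap('wrist','w5.png'); w=cloud(p)
k=w[(w[...,2]>.122)&(w[...,2]<.14)&(w[...,1]>.12)&(w[...,1]<.2)&(abs(w[...,0]-.54)<.04)]; print('plunger',len(k),k.mean(0) if len(k) else 0,k[:,2].max())
for t in ['plunger_top','flap_handle','flap_hinge']:
  for l in models.landmark_of(t,p)[:2]: print(t,l['location'],l['p'],px(p,l['location']),totool(l['location']))
  for l in models.outline_of(t,p)[:1]: q=w[l['mask']]; print('mask',np.nanmean(q,0),np.nanpercentile(q,2,axis=0),np.nanpercentile(q,98,axis=0))
E
```

```text
clock: 6.18
ee_pos: [0.5422, 0.1581, 0.0866]
tcp_rot: [0.735, -0.678, 0.002, -0.001]
force: [-4.2, -0.8, 10.3]
finger_gap: 0.002
clock: 6.6
ee_pos: [0.5429, 0.1583, 0.1581]
tcp_rot: [0.735, -0.678, 0.003, -0.002]
force: [-0.2, -0.3, -0.6]
finger_gap: 0.498
plunger 1185 [0.54413686 0.15805514 0.13087631] 0.13322699019170448
plunger_top [0.5413, 0.1655, 0.129] 0.91 [252. 205.] [-7.45647694 -0.54197541 26.65107156]
mask [0.54406192 0.15782142 0.1299963 ] [0.52932419 0.14320645 0.10505671] [0.55820424 0.17204182 0.13220211]
flap_handle [0.5147, 0.0422, 0.1203] 0.86 [391. 242.] [113.24395792  35.57437875  34.93145027]
flap_handle [0.5401, 0.163, 0.1301] 0.39 [255. 207.] [-5.12215803  0.5797841  24.99762226]
mask [0.55671913 0.04311776 0.10427097] [ 0.50616401 -0.02929032  0.10158769] [0.60395954 0.1177599  0.13232437]
flap_hinge [0.6099, 0.0505, 0.0958] 0.64 [392. 128.] [112.57695718 -59.70699117  59.78751078]
flap_hinge [0.5471, 0.0784, 0.0008] 0.24 [325. 174.] [ 79.60459224   0.77647436 154.66545103]
mask [0.5568089  0.0427957  0.10418202] [ 0.50632199 -0.02937996  0.10160745] [0.60380332 0.11712936 0.13224495]
```

View pics/w5.png

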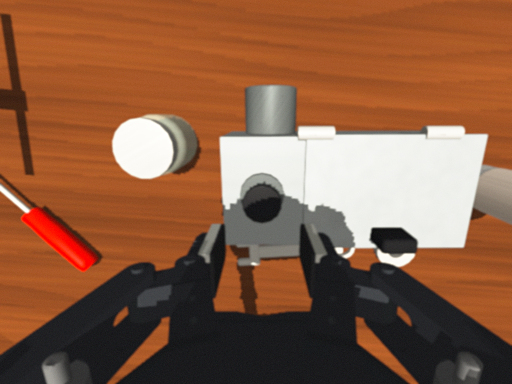

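Plunger is back up (head at 0.131). In the wrist view the handle is at (395,240). Moving above it.

```bash
python3 -m inch '[{"slide":[30,10,0],"twist":0,"fingers":0.4},{"slide":[70,20,0],"twist":0,"fingers":0.4},{"slide":[113,34,10],"twist":0,"fingers":0.4},{"slide":[113,34,20],"twist":0,"fingers":0.4},{"slide":[113,34,20],"twist":0,"fingers":0.4},{"slide":[113,34,20],"twist":0,"fingers":0.4}]'
python3 - <<'E'
from h import *
p=snap('wrist','w6.png'); w=cloud(p)
k=w[(w[...,2]>.125)&(w[...,2]<.14)&(w[...,1]<.08)&(w[...,1]>.0)&(w[...,0]>.49)&(w[...,0]<.54)]; print('handle top',len(k),k.mean(0),np.percentile(k,[2,98],axis=0)); print(totool(k.mean(0)))
for t in ['flap_handle']:
  for l in models.landmark_of(t,p)[:2]: print(t,l['location'],l['p'],px(p,l['location']),totool(l['location']))
# finger tips: lowest z of points not scene
o=sensors.get_obs(); r=R.from_quat(o['tcp_rot']); q=r.inv().apply(w.reshape(-1,3)-o['ee_pos'])*1000
m=(abs(q[:,1])<14)&(abs(q[:,0])<45)&(q[:,2]<-20); f=q[m]
for s in (-1,1):
  g=f[f[:,0]*s>0]; print('finger',s,len(g), g[:,2].max(), g[:,0].min(),g[:,0].max(),np.percentile(g[:,1],[2,98]))
s=snap('side','s6.png')
im=cv2.resize(s['image'][150:300,150:350],None,fx=3,fy=3,interpolation=2); cv2.imwrite('pics/s6c.png',im[:,:,::-1])
E
```

```text
clock: 7.45
ee_pos: [0.5163, 0.0426, 0.1352]
tcp_rot: [0.734, -0.679, 0.0, 0.0]
force: [-0.4, 0.8, 1.2]
finger_gap: 0.601
handle top 847 [0.5175307  0.04048463 0.13198995] [[0.50976809 0.02634312 0.12617386]
 [0.52369733 0.05459633 0.13408159]]
[ 2.77652227 -0.39925925  3.77189071]
flap_handle [0.5148, 0.0428, 0.1176] 0.84 [261. 210.] [ 0.55816894  2.44040312 18.40243004]
finger -1 7280 -34.60457809475701 -44.98913024220086 -0.0011557253025305456 [-12.47217894   8.76501014]
finger 1 7352 -34.169270655511916 0.000434487189202588 44.994678881835874 [-12.36899375   6.54091571]
```

View pics/w6.png

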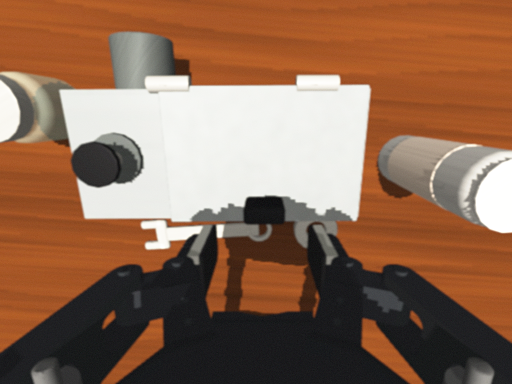

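View pics/s6c.png

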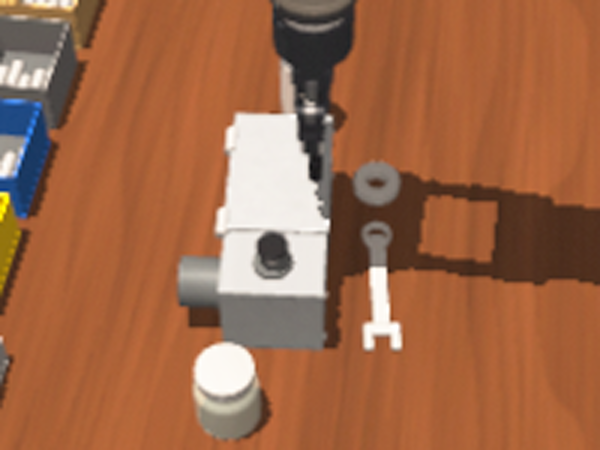

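The handle (264,210) is centred between the fingers, which are visible at (208,235) and (318,232). The flap is still shut. Descending over it.

```bash
python3 -m inch '[{"slide":[1,0,20],"twist":0,"fingers":0.4},{"slide":[1,0,40],"twist":0,"fingers":0.4},{"slide":[1,0,48],"twist":0,"fingers":0.4},{"slide":[1,0,54],"twist":0,"fingers":0.4},{"slide":[1,0,54],"twist":0,"fingers":0.4}]'
python3 - <<'E'
from h import *
p=snap('wrist','w7.png'); w=cloud(p)
o=sensors.get_obs(); r=R.from_quat(o['tcp_rot']); q=r.inv().apply(w.reshape(-1,3)-o['ee_pos'])*1000
for s in (-1,1):
  m=(abs(q[:,1])<13)&(q[:,0]*s>18)&(q[:,0]*s<40)&(q[:,2]<-26); g=q[m]; print(s,len(g),np.percentile(g[:,2],[90,99,100]))
im=cv2.resize(p['image'][150:300,160:360],None,fx=4,fy=4,interpolation=2); cv2.imwrite('pics/w7c.png',im[:,:,::-1])
E
```

```text
clock: 8.02
ee_pos: [0.5171, 0.0434, 0.0815]
tcp_rot: [0.736, -0.677, 0.001, -0.0]
force: [-0.1, -0.4, 0.3]
finger_gap: 0.599
-1 3371 [-49.29069065 -38.17655449 -33.86492033]
1 3251 [-48.94385677 -38.00136619 -34.48813205]
```

View pics/w7c.png

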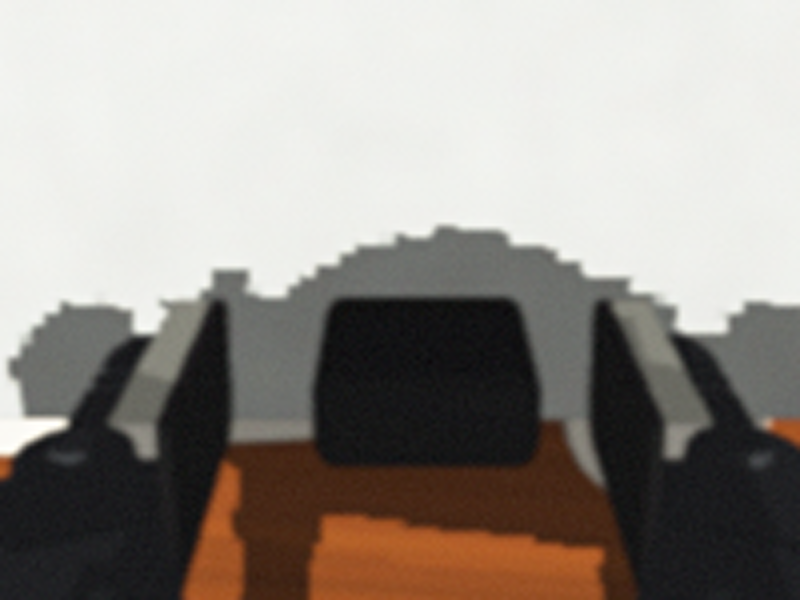

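The fingers straddle the handle, with tips at about z 0.115. Closing.

```bash
python3 -m inch '[{"slide":[0,0,0],"twist":0,"fingers":1},{"slide":[0,0,0],"twist":0,"fingers":1},{"slide":[0,0,0],"twist":0,"fingers":1},{"slide":[0,0,0],"twist":0,"fingers":1},{"slide":[0,0,0],"twist":0,"fingers":1},{"slide":[0,0,0],"twist":0,"fingers":1}]'
python3 - <<'E'
from h import *
# arc of handle grip point: handle point ~ 90 from hinge, grip height h above hinge line
h=26
for th in np.arange(.1,1.75,.1):
    dx=-90*np.cos(th)+h*np.sin(th)+90; dz=90*np.sin(th)+h*np.cos(th)-h
    print(round(th,1),'tool slide y %.0f z %.0f'%(-dx,-dz))
E
```

```text
clock: 8.57
ee_pos: [0.5186, 0.0414, 0.0839]
tcp_rot: [0.736, -0.677, 0.003, -0.0]
force: [-1.1, -7.8, 4.6]
finger_gap: 0.334
0.1 tool slide y -3 z -9
0.2 tool slide y -7 z -17
0.3 tool slide y -12 z -25
0.4 tool slide y -17 z -33
0.5 tool slide y -23 z -40
0.6 tool slide y -30 z -46
0.7 tool slide y -38 z -52
0.8 tool slide y -46 z -57
0.9 tool slide y -54 z -61
1.0 tool slide y -63 z -64
1.1 tool slide y -72 z -66
1.2 tool slide y -82 z -67
1.3 tool slide y -91 z -68
1.4 tool slide y -100 z -67
1.5 tool slide y -110 z -66
1.6 tool slide y -119 z -63
1.7 tool slide y -127 z -60
```

```bash
python3 -m inch '[{"slide":[0,-3,-9],"twist":0,"fingers":1},{"slide":[0,-7,-17],"twist":0,"fingers":1},{"slide":[0,-12,-25],"twist":0,"fingers":1},{"slide":[0,-17,-33],"twist":0,"fingers":1},{"slide":[0,-17,-33],"twist":0,"fingers":1}]'
python3 - <<'E'
from h import *
s=snap('side','s8.png')
im=cv2.resize(s['image'][150:300,150:350],None,fx=3,fy=3,interpolation=2); cv2.imwrite('pics/s8c.png',im[:,:,::-1])
E
```

```text
clock: 8.98
ee_pos: [0.5372, 0.0428, 0.1177]
tcp_rot: [0.736, -0.677, 0.004, -0.001]
force: [4.3, -1.0, -7.3]
finger_gap: 0.329
```

View pics/s8c.png

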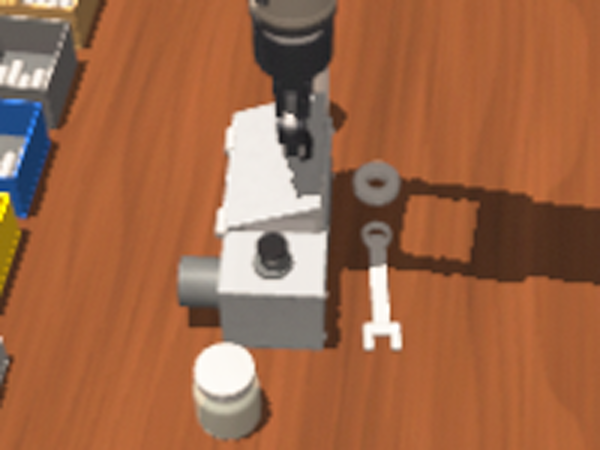

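The side view shows the flap lifting with the handle gripped, its edge raised at about (310,200). Forces are low, so I'll continue along the arc.

```bash
python3 -m inch '[{"slide":[0,-6,-7],"twist":0,"fingers":1},{"slide":[0,-13,-13],"twist":0,"fingers":1},{"slide":[0,-21,-19],"twist":0,"fingers":1},{"slide":[0,-29,-24],"twist":0,"fingers":1},{"slide":[0,-37,-28],"twist":0,"fingers":1},{"slide":[0,-46,-31],"twist":0,"fingers":1},{"slide":[0,-46,-31],"twist":0,"fingers":1}]'
```

```text
clock: 9.62
ee_pos: [0.5819, 0.0465, 0.1474]
tcp_rot: [0.736, -0.677, 0.003, 0.0]
force: [0.8, -0.3, -11.7]
finger_gap: 0.326
```

```bash
python3 -m inch '[{"slide":[0,-9,-2],"twist":0,"fingers":1},{"slide":[0,-19,-3],"twist":0,"fingers":1},{"slide":[0,-28,-4],"twist":0,"fingers":1},{"slide":[0,-37,-3],"twist":0,"fingers":1},{"slide":[0,-47,-2],"twist":0,"fingers":1},{"slide":[0,-47,-2],"twist":0,"fingers":1}]'
python3 - <<'E'
from h import *
s=snap('side','s9.png')
im=cv2.resize(s['image'][150:300,150:350],None,fx=3,fy=3,interpolation=2); cv2.imwrite('pics/s9c.png',im[:,:,::-1])
p=snap('wrist','w9.png')
E
```

```text
clock: 10.12
ee_pos: [0.6284, 0.0504, 0.1491]
tcp_rot: [0.736, -0.677, 0.002, 0.001]
force: [-1.3, -0.8, -4.8]
finger_gap: 0.314
```

View pics/s9c.png

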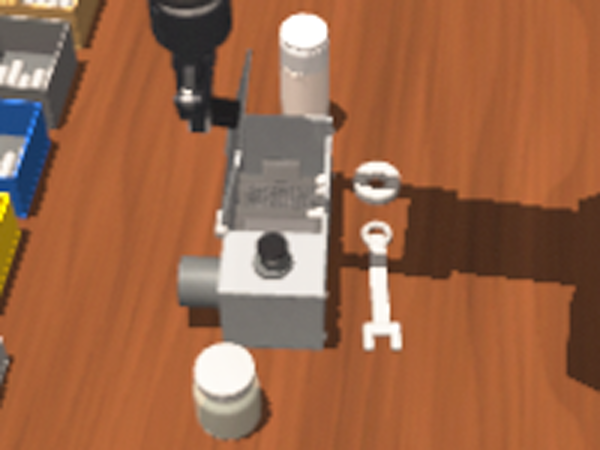

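View pics/w9.png

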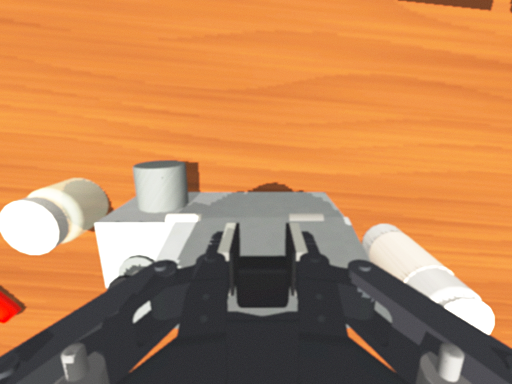

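The flap is about upright, and the mesh plate is visible in the slot nearer the plunger at (280,190). I'll go a little further back.

```bash
python3 -m inch '[{"slide":[0,-8,1],"twist":0,"fingers":1},{"slide":[0,-16,4],"twist":0,"fingers":1},{"slide":[0,-16,4],"twist":0,"fingers":1},{"slide":[0,-16,4],"twist":0,"fingers":1}]'
python3 - <<'E'
from h import *
for n in ['side','scene']:
    s=snap(n,n+'10.png'); w=cloud(s)
    m=models.outline_of('flap',s)
    for l in m[:1]:
        q=w[l['mask']]; q=q[np.isfinite(q).all(1)]
        y=R.from_euler('z',-4.7,degrees=True).apply(q-np.array([.605,.046,.1])); print(n,l['p'],len(q),np.percentile(y,[5,50,95],axis=0).round(3))
        b=y[(abs(y[:,1])<.085)&(y[:,2]>.02)]; c=np.polyfit(b[:,2],b[:,0],1); print('tilt dx/dz',c, 1.5708+np.arctan(c[0]))
E
```

```text
clock: 10.55
ee_pos: [0.6449, 0.0523, 0.1462]
tcp_rot: [0.736, -0.677, 0.003, -0.001]
force: [0.5, -0.1, -0.5]
finger_gap: 0.123
side 0.5 238 [[-0.007 -0.05   0.023]
 [-0.002  0.013  0.096]
 [ 0.022  0.078  0.109]]
tilt dx/dz [ 0.08670599 -0.00485463] 1.6572896828193886
scene 0.57 576 [[-0.004 -0.064  0.01 ]
 [ 0.    -0.009  0.045]
 [ 0.004  0.072  0.09 ]]
tilt dx/dz [-0.02347847  0.00139992] 1.5473258473680571
```

The handle slipped out at the end (gap 0.12), with the flap at about 1.55–1.65 rad. I'll lift clear, check, then nudge it further open from the inside so there's clearance for the gripper.

```bash
python3 -m inch '[{"slide":[0,0,-15],"twist":0,"fingers":1},{"slide":[0,0,-45],"twist":0,"fingers":1},{"slide":[0,0,-85],"twist":0,"fingers":1},{"slide":[0,0,-95],"twist":0,"fingers":1},{"slide":[0,40,-95],"twist":0,"fingers":1},{"slide":[0,80,-95],"twist":0,"fingers":1},{"slide":[0,85,-95],"twist":0,"fingers":1},{"slide":[0,85,-95],"twist":0,"fingers":1}]'
python3 - <<'E'
from h import *
s=snap('side','s11.png')
im=cv2.resize(s['image'][130:300,150:350],None,fx=3,fy=3,interpolation=2); cv2.imwrite('pics/s11c.png',im[:,:,::-1])
p=snap('wrist','w11.png')
E
```

```text
clock: 11.42
ee_pos: [0.5576, 0.0449, 0.2422]
tcp_rot: [0.736, -0.677, 0.004, -0.001]
force: [0.9, -0.7, 0.1]
finger_gap: 0.002
```

View pics/s11c.png

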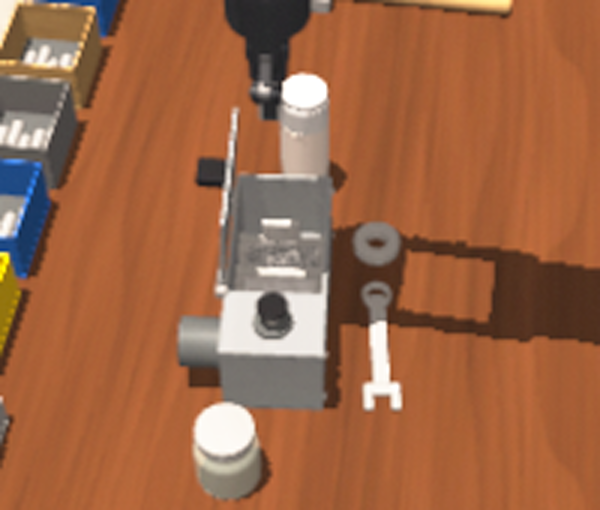

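View pics/w11.png

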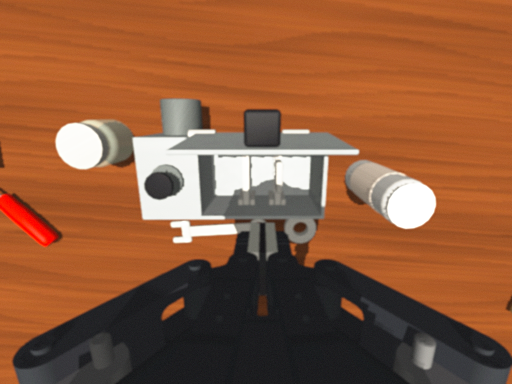

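The flap stands about upright with the handle behind it at wrist (262,127), and two plates show in the well. I'll push it further back from inside with shut fingers.

```bash
python3 -m inch '[{"slide":[0,0,40],"twist":0,"fingers":1},{"slide":[0,0,80],"twist":0,"fingers":1},{"slide":[0,0,97],"twist":0,"fingers":1},{"slide":[0,-20,97],"twist":0,"fingers":1},{"slide":[0,-32,97],"twist":0,"fingers":1},{"slide":[0,-40,97],"twist":0,"fingers":1},{"slide":[0,-48,97],"twist":0,"fingers":1},{"slide":[0,-56,97],"twist":0,"fingers":1},{"slide":[0,-62,97],"twist":0,"fingers":1},{"slide":[0,-62,97],"twist":0,"fingers":1}]'
python3 -m inch '[{"slide":[0,25,0],"twist":0,"fingers":1},{"slide":[0,55,0],"twist":0,"fingers":1},{"slide":[0,60,-40],"twist":0,"fingers":1},{"slide":[0,60,-80],"twist":0,"fingers":0.55},{"slide":[0,60,-100],"twist":0,"fingers":0.55},{"slide":[0,60,-100],"twist":0,"fingers":0.55}]'
python3 - <<'E'
from h import *
s=snap('side','s12.png')
im=cv2.resize(s['image'][130:300,150:350],None,fx=3,fy=3,interpolation=2); cv2.imwrite('pics/s12c.png',im[:,:,::-1])
p=snap('wrist','w12.png'); w=cloud(p)
for t in ['filter_tab','filter_plate','blank_plate','well_mouth']:
  for l in models.landmark_of(t,p)[:2]: print(t,l['location'],l['p'],px(p,l['location']),totool(l['location']))
k=w[(w[...,2]>.082)&(w[...,2]<.095)&(abs(w[...,0]-.553)<.036)&(abs(w[...,1]-.048)<.06)]; print(len(k),np.percentile(k,[5,50,95],axis=0) if len(k) else 0)
E
```

```text
clock: 12.35
ee_pos: [0.6251, 0.0495, 0.1458]
tcp_rot: [0.736, -0.677, 0.006, -0.002]
force: [-1.1, -0.3, -0.7]
finger_gap: -0.001
clock: 12.85
ee_pos: [0.5672, 0.0449, 0.252]
tcp_rot: [0.736, -0.677, 0.011, -0.006]
force: [0.6, 0.4, 0.9]
finger_gap: 0.417
filter_tab [0.555, 0.0254, 0.0787] 0.59 [275. 181.] [ 17.8012662   12.91988018 166.5361193 ]
filter_tab [0.5737, 0.2735, 0.0015] 0.56 [115. 145.] [-228.35107939  -25.3425897   242.74731376]
filter_plate [0.5555, 0.0215, 0.0111] 0.85 [275. 171.] [ 21.45629881  12.7056868  233.3527159 ]
filter_plate [0.5523, 0.0433, 0.1005] 0.43 [261. 186.] [-3.53808152e-02  1.32211460e+01  1.43822375e+02]
blank_plate [0.55, 0.064, 0.007] 0.97 [248. 172.] [-21.32075755  14.28167533 236.81863735]
well_mouth [0.5513, 0.0431, 0.1023] 0.8 [261. 187.] [1.39934633e-01 1.38317486e+01 1.41502854e+02]
well_mouth [0.4686, 0.4503, -0.0019] 0.61 [ 12. 200.] [-413.06328377   63.44321895  243.04384232]
195 [[0.53770919 0.01747465 0.08405402]
 [0.55495298 0.02160462 0.08962471]
 [0.57336153 0.025198   0.09080928]]
```

View pics/s12c.png

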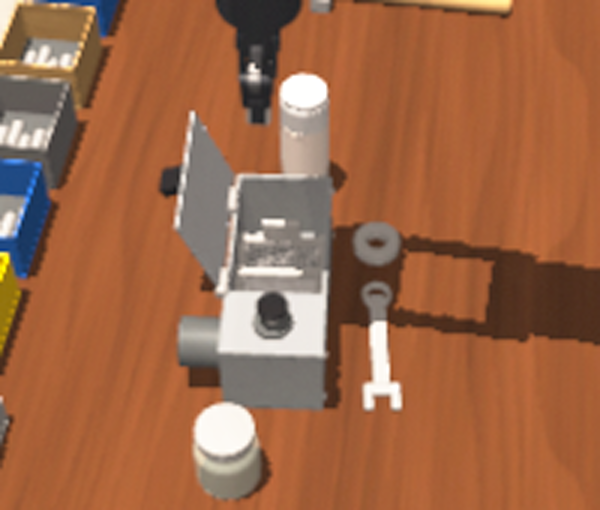

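View pics/w12.png

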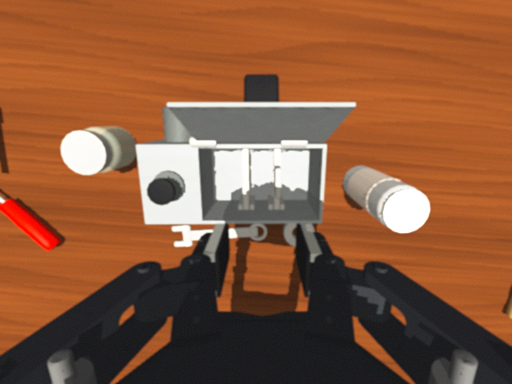

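The flap is now well past upright. Depth puts the tab top at (0.5555, 0.0216, 0.091), in the slot on the can side at wrist (277,180). The blank is at (248,180). Positioning over the tab.

```bash
python3 - <<'E'
from h import *
print(totool([.5555,.0216,.12]), R.from_quat(sensors.get_obs()['tcp_rot']).as_matrix().round(3))
E
```

```text
[ 22.00943491  11.27538275 123.9423884 ] [[ 0.083 -0.997  0.009]
 [-0.997 -0.083 -0.005]
 [ 0.005 -0.008 -1.   ]]
```

```bash
python3 -m inch '[{"slide":[22,12,20],"twist":0,"fingers":0.65},{"slide":[22,12,60],"twist":0,"fingers":0.65},{"slide":[22,12,100],"twist":0,"fingers":0.65},{"slide":[22,11,124],"twist":0,"fingers":0.65},{"slide":[22,11,124],"twist":0,"fingers":0.65},{"slide":[22,11,124],"twist":0,"fingers":0.65}]'
python3 - <<'E'
from h import *
p=snap('wrist','w13.png'); w=cloud(p)
im=cv2.resize(p['image'][100:250,160:360],None,fx=4,fy=4,interpolation=2); cv2.imwrite('pics/w13c.png',im[:,:,::-1])
k=w[(w[...,2]>.082)&(w[...,2]<.094)&(abs(w[...,0]-.553)<.036)&(abs(w[...,1]-.022)<.02)]; print(len(k),np.percentile(k,[5,50,95],axis=0))
a=np.median(k,0); print(totool(a), totool([.555,a[1],.032]))
o=sensors.get_obs(); r=R.from_quat(o['tcp_rot']); q=r.inv().apply(w.reshape(-1,3)-o['ee_pos'])*1000
for s in (-1,1):
  m=(abs(q[:,1])<13)&(q[:,0]*s>8)&(q[:,0]*s<30)&(q[:,2]<-22)&(q[:,2]>-50); g=q[m]; print(s,len(g),np.percentile(g[:,2],[90,99,100]),np.percentile(g[:,0],[2,98]))
E
```

```text
clock: 13.65
ee_pos: [0.555, 0.0217, 0.1187]
tcp_rot: [0.736, -0.677, 0.003, -0.0]
force: [0.1, -0.2, -0.0]
finger_gap: 0.351
480 [[0.53787615 0.01756445 0.08789434]
 [0.55660163 0.02164349 0.08966245]
 [0.57381425 0.0255346  0.09077623]]
[-1.82665805e-01 -8.50382686e-03  3.08901365e+01] [-0.63146752  2.09102177 88.53485887]
-1 388 [-36.31609321 -31.541809   -30.97607301] [-27.36830933 -14.24991432]
1 398 [-36.43522148 -31.89524307 -31.02067069] [15.44773297 28.576762  ]
```

View pics/w13c.png

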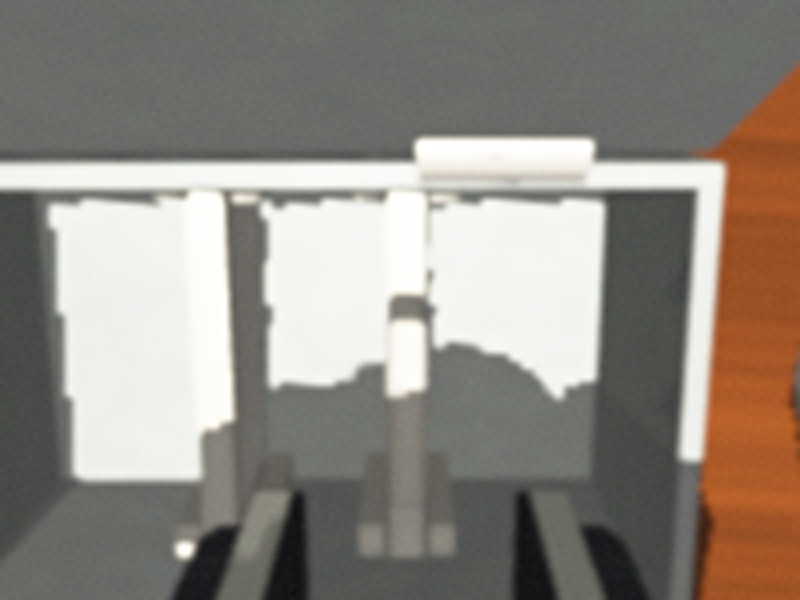

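The tab is centred between the fingers, its top at wrist-crop (407,300–390). The blank is clear of the left finger. Descending.

```bash
python3 -m inch '[{"slide":[0,0,25],"twist":0,"fingers":0.65},{"slide":[0,1,45],"twist":0,"fingers":0.65},{"slide":[0,1,55],"twist":0,"fingers":0.65},{"slide":[0,1,55],"twist":0,"fingers":0.65}]'
python3 -m inch '[{"slide":[0,0,10],"twist":0,"fingers":0.65},{"slide":[0,0,20],"twist":0,"fingers":0.65},{"slide":[0,0,27],"twist":0,"fingers":0.65},{"slide":[0,0,27],"twist":0,"fingers":0.65}]'
python3 - <<'E'
from h import *
p=snap('wrist','w14.png')
im=cv2.resize(p['image'][150:300,160:360],None,fx=4,fy=4,interpolation=2); cv2.imwrite('pics/w14c.png',im[:,:,::-1])
E
```

```text
clock: 14.03
ee_pos: [0.5556, 0.0213, 0.0652]
tcp_rot: [0.736, -0.677, 0.005, -0.001]
force: [0.2, 0.1, 0.2]
finger_gap: 0.349
clock: 14.37
ee_pos: [0.5551, 0.0213, 0.037]
tcp_rot: [0.736, -0.677, 0.004, -0.0]
force: [-0.5, -0.2, -0.5]
finger_gap: 0.352
```

View pics/w14c.png

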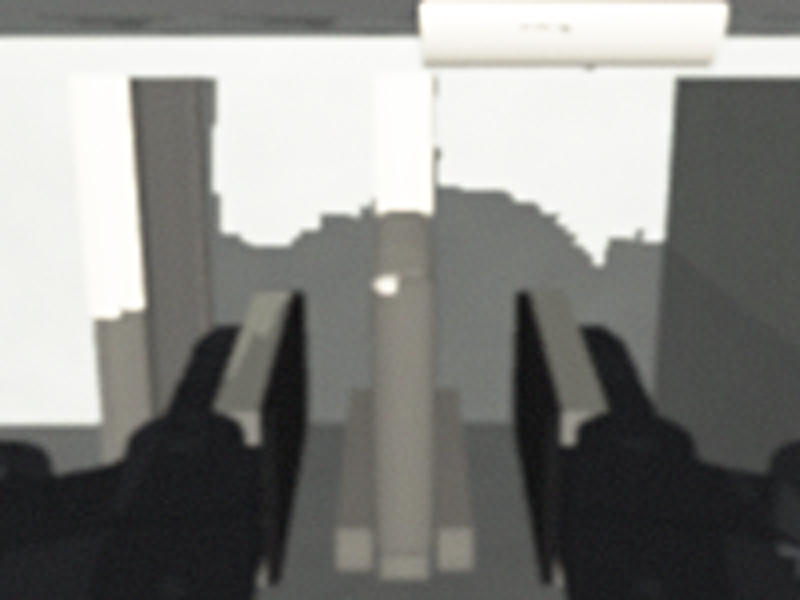

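Fingers straddle the tab (crop x≈405), clear of the blank. Closing.

```bash
python3 -m inch '[{"slide":[0,0,0],"twist":0,"fingers":1},{"slide":[0,0,0],"twist":0,"fingers":1},{"slide":[0,0,0],"twist":0,"fingers":1},{"slide":[0,0,0],"twist":0,"fingers":1},{"slide":[0,0,0],"twist":0,"fingers":1},{"slide":[0,0,0],"twist":0,"fingers":1}]'
python3 -m inch '[{"slide":[0,0,-3],"twist":0,"fingers":1},{"slide":[0,0,-7],"twist":0,"fingers":1},{"slide":[0,0,-12],"twist":0,"fingers":1},{"slide":[0,0,-12],"twist":0,"fingers":1}]'
```

```text
clock: 14.92
ee_pos: [0.5558, 0.0212, 0.0381]
tcp_rot: [0.736, -0.677, 0.004, -0.001]
force: [-0.1, 0.2, 3.0]
finger_gap: 0.077
clock: 15.25
ee_pos: [0.5563, 0.0212, 0.0511]
tcp_rot: [0.736, -0.677, 0.005, -0.001]
force: [0.4, -0.2, -2.0]
finger_gap: 0.076
```

The tab is held (gap about 7 mm) and the force changed by about the plate's weight. Lifting straight up slowly, with a small correction for tilt.

```bash
python3 -m inch '[{"slide":[0,0,-12],"twist":0,"fingers":1},{"slide":[0,0,-26],"twist":0,"fingers":1},{"slide":[0,0,-40],"twist":0,"fingers":1},{"slide":[0,0,-54],"twist":0,"fingers":1},{"slide":[0,0,-68],"twist":0,"fingers":1},{"slide":[0,0,-82],"twist":0,"fingers":1},{"slide":[0,0,-82],"twist":0,"fingers":1}]'
python3 -m inch '[{"slide":[0,0,-14],"twist":0,"fingers":1},{"slide":[0,0,-28],"twist":0,"fingers":1},{"slide":[0,0,-42],"twist":0,"fingers":1},{"slide":[0,0,-56],"twist":0,"fingers":1},{"slide":[0,0,-68],"twist":0,"fingers":1},{"slide":[0,0,-78],"twist":0,"fingers":1},{"slide":[0,0,-78],"twist":0,"fingers":1}]'
python3 - <<'E'
from h import *
s=snap('side','s15.png'); w=cloud(s)
im=cv2.resize(s['image'][110:300,150:350],None,fx=3,fy=3,interpolation=2); cv2.imwrite('pics/s15c.png',im[:,:,::-1])
for n,p in (('side',s),('scene',snap('scene','c15.png')),('wrist',snap('wrist','w15.png'))):
  w=cloud(p)
  for t in ['filter_plate','blank_plate','plunger_top','flap_handle','can','jar','bearing','wrench']:
    for l in models.landmark_of(t,p)[:1]: print(n,t,l['location'],round(l['p'],2),px(p,l['location']))
  for l in models.outline_of('filter_plate',p)[:1]:
    q=w[l['mask']]; q=q[np.isfinite(q).all(1)]; print('mask',l['p'],len(q),np.percentile(q,[3,50,97],axis=0).round(3).tolist())
E
```

```text
clock: 15.83
ee_pos: [0.5571, 0.0215, 0.1359]
tcp_rot: [0.736, -0.677, 0.007, -0.003]
force: [0.9, 0.2, -1.5]
finger_gap: 0.076
clock: 16.42
ee_pos: [0.5568, 0.0219, 0.2153]
tcp_rot: [0.736, -0.677, 0.008, -0.004]
force: [-0.9, 0.1, -1.5]
finger_gap: 0.074
side filter_plate [0.5585, 0.0188, 0.1816] 0.96 [242. 184.]
side blank_plate [0.5511, 0.0694, 0.0008] 0.53 [243. 233.]
side flap_handle [0.6548, 0.0511, 0.1764] 0.84 [208. 190.]
side can [0.5498, -0.1142, -0.0005] 0.58 [251. 190.]
side jar [0.5726, 0.2743, 0.0016] 0.76 [226. 288.]
side bearing [0.4547, -0.03, -0.0016] 0.48 [275. 212.]
side wrench [0.4414, 0.1049, 0.002] 0.5 [275. 245.]
mask 0.86 450 [[0.514, 0.017, 0.186], [0.553, 0.023, 0.216], [0.597, 0.028, 0.254]]
scene filter_plate [0.5529, 0.0217, 0.1861] 0.54 [262. 172.]
scene blank_plate [0.4736, 0.4494, -0.001] 0.29 [375. 198.]
scene plunger_top [0.5441, 0.1577, 0.1292] 0.47 [301. 184.]
scene can [0.5483, -0.1179, 0.0019] 0.7 [224. 203.]
mask 0.63 75 [[0.538, 0.018, 0.191], [0.574, 0.025, 0.24], [0.601, 0.03, 0.27]]
wrist filter_plate [0.5573, 0.0181, 0.1876] 0.59 [266. 204.]
wrist blank_plate [0.5466, 0.0659, 0.0045] 0.72 [230. 169.]
wrist plunger_top [0.5439, 0.164, 0.133] 0.8 [116. 188.]
wrist flap_handle [0.6523, 0.0515, 0.1785] 0.6 [232.  73.]
wrist can [0.5489, -0.1137, 0.0006] 0.72 [351. 177.]
wrist jar [0.5731, 0.2738, 0.0039] 0.71 [ 84. 139.]
wrist bearing [0.4531, -0.0298, 0.0031] 0.75 [288. 233.]
wrist wrench [0.4396, 0.1044, -0.0018] 0.68 [203. 233.]
mask 0.6 1869 [[0.514, 0.017, 0.213], [0.574, 0.022, 0.256], [0.6, 0.028, 0.266]]
```

View pics/s15c.png

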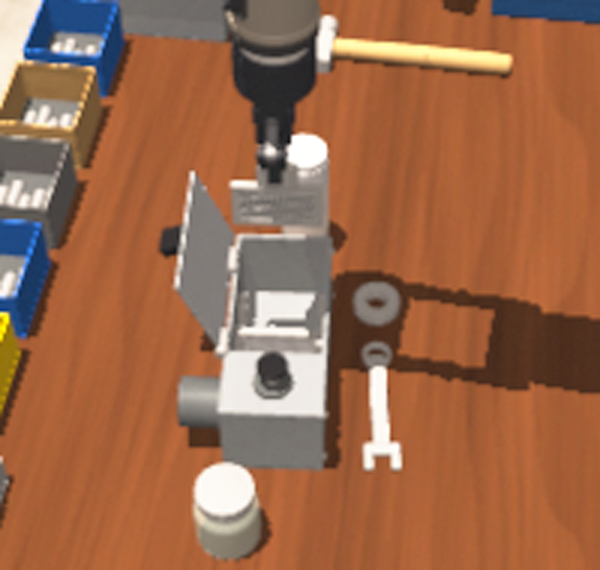

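View pics/w15.png

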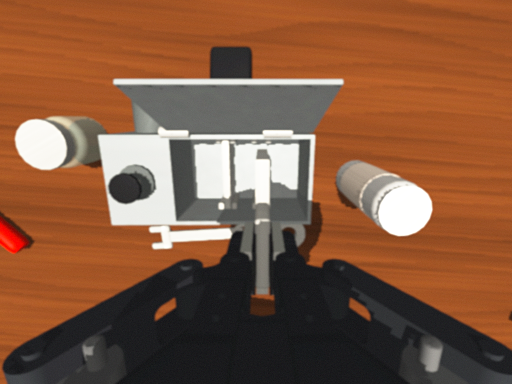

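The plate hangs upright over the box, foot at about 0.183 m and 25 mm from the mouth centre. The blank is still in its slot and the flap is open. I'll let it settle, take one last check, and hand in.

```bash
python3 -m inch '[{"slide":[0,0,0],"twist":0,"fingers":1},{"slide":[0,0,0],"twist":0,"fingers":1},{"slide":[0,0,0],"twist":0,"fingers":1},{"slide":[0,0,0],"twist":0,"fingers":1},{"slide":[0,0,0],"twist":0,"fingers":1},{"slide":[0,0,0],"twist":0,"fingers":1}]'
python3 - <<'E'
from h import *
p=eyes.read_camera('side'); print(models.landmark_of('filter_plate',p)[0], abs(sensors.get_obs()['dq']).max(), sensors.get_obs()['finger_gap'])
print(ctrl.close_job())
E
```

```text
clock: 18.42
ee_pos: [0.556, 0.0219, 0.2139]
tcp_rot: [0.736, -0.677, 0.007, -0.003]
force: [0.3, -0.6, -1.0]
finger_gap: 0.078
{'location': [0.561, 0.0195, 0.1786], 'p': 0.61} 0.0023062741349723845 0.07149569986900674
the job is handed in; nothing more can be done
None
```

The job is handed in with the filter plate held above the open box. It took about 18.5 s of the 72 s allowed, and no verdict was reported.

- **Plunger:** I pressed it with shut fingers until it stopped moving, at about 10–11 N. That is above the 8 N the spring gives at the stop. Afterwards the head measured 0.131 m, the same as before.
- **Flap:** I swung it up by its handle to about 1.55–1.65 rad, then pushed it further back from inside. I did not measure the final angle; the pictures show it clearly past upright.
- **Filter plate:** I drew it straight up by its tab. The last look put its foot at 0.18 m, about 80 mm above the rim and about 25 mm from the middle of the well. It was upright and still, with the tab held between the fingers.
- **Left alone:** the blanking plate was still in its slot. Can, jar, bearing and wrench were where they started, within the detector's error. I did not re-measure the screwdriver and hammer, but the arm never worked near them.

**What disagreed or went differently:**
- **Reported TCP height:** it read about 31–35 mm below the fingertips the cameras saw, so I set heights from depth images and contact force instead.
- **Handle grip:** it slipped off at the end of the swing, but the flap stayed where it was.

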